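# Weigh, pack and box up a cast tablet

### The job

Take the cream tablet with the red flowers out of the rack, lay it flat in the middle of the scale's steel pan, flower side up, and let go of it for a moment so that it can be weighed. Then take it up again, lay it flat inside the wooden box, still flower side up, and close the box's lid fully. The tablet is brittle, so never let it drop, and leave the green tablet standing in the rack and the bottles and the mould where they are.

Things in the scene. Friction and masses are not known exactly. Their poses are not given: they have to be found in the camera images.
- rack: Fixed pale wooden rack, 116 (x) by 130 (y) mm, origin at the centre of its underside. Base 10 mm thick; on it two slots along its y axis, their middles at x = -32 and x = +32 mm, each 17 mm wide between two fences that reach 30 mm above the table. A tablet stands on its long edge in each slot, on the base.
- tablet: The cream tablet with red flowers on one face: a plate 14 mm thick (its x), 110 mm long (its y) and 58 mm high (its z) as it stands on its long edge in the rack. Origin at the middle of that lower long edge face. The flower face looks along its +x (at the start away from the robot). Through hole of 10 mm near its +y end. About 0.14 kg.
- tablet_mid (a point): Centre of the cream tablet, 29 mm up its z axis from its origin; axes as the tablet's.
- spare: The sage green tablet with yellow flowers, same size and frame as the cream one, in the other slot. Must stay there.
- scale: Fixed flat white weighing scale, 190 (x) by 150 (y) by 22 mm, origin at the centre of its underside; display and buttons on its -x side.
- scale_pan (a point): Middle of the top face of the scale's steel pan, 30 mm above the table; the pan is a flat plate 130 (x) by 140 (y) mm, axes as the scale's.
- box: Fixed open wooden box, outside 160 (x) by 140 (y) by 50 mm, walls and floor 5 mm thick, origin at the centre of its underside. Its lid is hinged on the top of its +x wall.
- box_in (a point): Centre of the box's inner floor, 5 mm above the table; inner floor 150 (x) by 130 (y) mm; axes as the box's.
- lid (a joint): Angle of the lid in rad: 0 closed flat on the box, pi/2 upright, up to 1.9 leaning back. The hinge is stiff: the lid stays where it is left and must be pushed all the way down.
- lid_hinge (a point): Middle of the hinge line, on the lid's underside at the box's +x top edge. The hinge line runs along the box's y. Axes turn with the lid: the lid reaches 160 mm along its own -x, is 140 mm wide along y and 8 mm thick along its own +z (the outside).
- lid_handle (a point): Top of the brass knob on the lid's outside, 130 mm from the hinge line, on the lid's middle line, 35 mm above the outer face.
- bottle_a: Amber bottle with a white cap, 52 mm diameter, 125 mm high, origin at the centre of its underside. Not to be disturbed.
- bottle_b: A second such bottle. Not to be disturbed.
- mould: Empty beige casting mould lying flat, 100 by 90 by 20 mm, origin at the centre of its underside. Not to be disturbed.
Not all that is in view belongs to the job. Of the things that look like the box, the larger one is meant.

How it is judged:
On the way, in this order (a step that is already met when the one before it is completed fails the run):
1. the tablet lies flat and flower side up on the scale's pan, let go (x of tablet_mid in the frame of scale_pan between -0.04 and 0.04 m and y of tablet_mid in the frame of scale_pan between -0.04 and 0.04 m and z of tablet_mid in the frame of scale_pan between 0.003 and 0.011 m and angle between tablet's own x axis and vertical below 0.08 rad and contact force between the fingers and tablet below 0.05 N and linear speed of tablet below 0.03 m/s), for 0.4 s.
2. the tablet lies flat and flower side up inside the box, let go, with the lid still open (x of tablet_mid in the frame of box_in between -0.05 and 0.05 m and y of tablet_mid in the frame of box_in between -0.05 and 0.05 m and z of tablet_mid in the frame of box_in between 0.003 and 0.011 m and angle between tablet's own x axis and vertical below 0.08 rad and contact force between the fingers and tablet below 0.05 N and value of joint lid above 0.3 rad and linear speed of tablet below 0.03 m/s), for 0.2 s.
At the end, for the whole second after the job is handed in: The cream tablet lies at rest and flat (within 0.08 rad) on the box's floor, flower side up, its centre within 50 mm of the floor's centre along either side, the lid is closed to within 0.04 rad, the green tablet is within 30 mm and the bottles and mould within 50 mm of where they were (x of tablet_mid in the frame of box_in between -0.05 and 0.05 m and y of tablet_mid in the frame of box_in between -0.05 and 0.05 m and z of tablet_mid in the frame of box_in between 0.003 and 0.011 m and angle between tablet's own x axis and vertical below 0.08 rad and contact force between the fingers and tablet below 0.05 N and value of joint lid below 0.04 rad and linear speed of tablet below 0.02 m/s and distance of spare from where it was at the start of the episode below 0.03 m and distance of each of bottle_a, bottle_b, mould from where it was at the start of the episode below 0.05 m); the robot touches nothing.
It fails at once if the tablet dropped: moving faster than 0.75 m/s while not held (linear speed of tablet above 0.75 m/s and contact force between the fingers and tablet below 0.01 N).
It fails at once if the green tablet moved more than 30 mm or knocked over (distance of spare from where it was at the start of the episode above 0.03 m or angle between spare's own z axis and vertical above 0.5 rad).
It fails at once if the first bottle moved more than 50 mm or knocked over (distance of bottle_a from where it was at the start of the episode above 0.05 m or angle between bottle_a's own z axis and vertical above 0.5 rad).
It fails at once if the second bottle moved more than 50 mm or knocked over (distance of bottle_b from where it was at the start of the episode above 0.05 m or angle between bottle_b's own z axis and vertical above 0.5 rad).
It fails at once if the mould moved more than 50 mm or knocked over (distance of mould from where it was at the start of the episode above 0.05 m or angle between mould's own z axis and vertical above 0.5 rad).
It also fails if it takes over 72 s, if anything falls off the work surface, if the arm or the gripper's body presses on something with over 40 N, if the wrist force passes 120 N, or if a joint passes its speed limit or range.

### The arm

A 6-joint arm with a two-finger parallel gripper is mounted at the origin on the work surface. World frame = base frame: x ahead of the robot, y to its left, z up, the work surface at z = 0. Lengths are in m, angles in rad, forces in N, time in s.
With the tool pointing down it reaches from about 0.4 to 0.825 m from the base axis. Payload 7 kg.
Tool frame: the origin (TCP) lies at the very end of the fingers, on their centre line; the grasp point (between the pads) lies 19 mm behind it (arm.grasp_offset is the distance from the TCP to the grasp point, in m); z points along the fingers, y is the line along which they close (so a half turn about z gives the same grasp; the last joint's range is limited). The gripper opens to 88 mm and grips with 3 to 60 N. Pads are 19 mm wide; open, the fingers measure 130 mm over their backs; the gripper's body (78 mm by 193 mm) begins 47 mm behind the grasp point.
Start: joints at [-0.935, 0.359, 0.012, 0, -1.224, -0.288], TCP at [0.23, -0.635, 0.227] pointing down, gripper open.
Joint ranges: [-3.07, 3.07], [-1.43, 2.12], [-1.02, 1.25], [-3.03, 1.67], [-3.05, -0], [-3.03, 3.03]. Speed limits (rad/s): [2.39, 2.39, 3.01, 3.14, 3.14, 3.14].

### API

Orientations are given as [roll, pitch, yaw] about the fixed x, y, z axes, in that order (R = Rz(yaw) Ry(pitch) Rx(roll)).
In Python, from station import get_state, cams, arm, nets gives the robot as it stands.
- The arm moves only by the shell command python3 -m creep 'ROWS' [FORCE]. ROWS is a JSON object of lists of equal length, an entry for each row: "translation": the shift along the world's x, y, z in mm, a list of three; "spin": the turn about the world's z in rad; "gripper": the opening, from 0 (shut) to 1 (fully open). In form: {"translation": [[dx, dy, dz], ...], "spin": [spin, ...], "gripper": [gripper, ...]}. A call has 1 to 8 rows; each row shifts and turns the commanded pose from where the row before left it; what a row does not reach is not made up. A row lasts 1/10 s, in which the tool goes at most 50 mm and 8.59 degrees, less where a joint would pass 70% of its speed; a pose out of reach is approached as far as the arm can. A call is refused whole if a number of a shift passes 50 or a number of a turn 0.15, either way. A call with a gripper value outside its range is refused whole. The fingers move at their own pace and stop on an object; FORCE is the grip in N (left out, the last holds). Time passes only in rows, so rows that do not move let the fingers close. It gives the time, the measured TCP pose, the force, the opening and the grip force at its end, in the units of the state.
- get_state(): the state, without advancing time (a new reading comes with each control period).
- cams.grab_frame(name): name is "scene" or "side" or "wrist"; returns a dict with "img" (420x560x3 uint8, red, green, blue), "mtx" (3x3 intrinsics, pixels), "R" (3x3) and "t" (3): a world point X has camera coordinates R X + t. Camera axes: x right, y down, z forward; pixel columns grow to the right and rows downward; lengths in m; the calibration is good to about 2 mm. The wrist camera is an equidistant fisheye: a pixel r from the principal point sees the ray r / f radians off the axis. A picture is of the moment at which its call begins. There is no depth.
- arm.job_done(): hands the job in; it is judged then, once.
Trained networks look in the newest picture that a camera, given by its name, has taken for a name from the list of things; names that differ only in an ending like _2 or _b are one class to them, and where a whole thing is asked for, a point or a joint stands for the part that bears it (a point fixed in the world has none). Each returns a list of dicts, best first, with "confidence" (0 to 1); they miss things now and then, are a little off and sometimes report something else, mostly with a low value. They report only what shows in the picture. A call takes as long as a camera call. They do not tell look-alikes from the thing itself.
- nets.search_frame(camera, label): "centre" ([x, y, z] in m, in world coordinates, good to about 4 mm: the middle of the surface that is visible of it).
- nets.pinpoint(camera, label): "centre" ([x, y, z] in m, in world coordinates, good to about 4 mm: a listed point, or the origin of a listed thing).
The state is a dict: "t": time; "q": joint angles; "qd": joint speeds; "joint_efforts": joint torques, N m; "eef_pos": TCP position; "ee_rot": TCP orientation; "force": force on the tool from outside, world axes, zero at the start; "moment": the same for the moment, N m; "width": finger opening in m; "gripper_force": force on a finger pad.
Only numpy, scipy, OpenCV 4.12 (cv2) and the standard library are available. Lean on these libraries where they do the work, as an engineer would, in place of code of your own. Each camera call takes 0.05 s, during which the arm holds its last target. There are 200 camera calls.

## Working session

There is one attempt and no reset: what is moved stays moved. The work goes in short steps, Python scripts to look and compute and a shell command to move; the robot and the scene stay as the last step left them, time stands still between calls to the robot, and variables do not carry over. Pictures are saved under pics/ and viewed, at most 12 in all, crops included, and the job is handed in when it is done.

```bash
mkdir -p pics
cat > h.py <<'E'
import numpy as np, cv2
from station import get_state, cams, arm, nets
def save(f,name,crop=None,scale=1.4):
    im=cv2.cvtColor(f["img"],cv2.COLOR_RGB2BGR)
    if crop: x0,y0,x1,y1=crop; im=im[y0:y1,x0:x1]
    cv2.imwrite("pics/"+name,cv2.resize(im,None,fx=scale,fy=scale,interpolation=cv2.INTER_CUBIC))
def proj(f,X):
    c=f["R"]@np.array(X)+f["t"]; p=f["mtx"]@c; return p[:2]/p[2]
def back(f,uv,z):
    d=f["R"].T@np.linalg.inv(f["mtx"])@np.array([uv[0],uv[1],1.]); o=-f["R"].T@f["t"]
    return o+d*(z-o[2])/d[2]
E
python3 - <<'E'
from h import *
print(get_state())
fs=[cams.grab_frame(c) for c in("scene","side")]
ims=[cv2.cvtColor(f["img"],cv2.COLOR_RGB2BGR) for f in fs]
for f,n in zip(fs,("scene","side")): save(f,n+"0.png")
for c,f in zip(("scene","side"),fs):
    for l in "rack tablet tablet_mid spare scale scale_pan box box_in lid_hinge lid_handle bottle_a bottle_b mould".split():
        r=nets.pinpoint(c,l)
        print(c,l,[(np.round(d["centre"],3).tolist(),round(d["confidence"],2),proj(f,d["centre"]).round().tolist()) for d in r[:3]])
E
```

```text
{'t': 0.0, 'q': array([-9.34882111e-01,  3.59384690e-01,  1.10997377e-02, -3.70641278e-04,
       -1.22407307e+00, -2.88120385e-01]), 'qd': array([ 0.00087546,  0.00078406, -0.00069083, -0.00220887, -0.00066125,
       -0.0012519 ]), 'joint_efforts': array([ 6.70111112e-04, -5.82719100e+01,  2.93068779e+01,  6.99743852e+00,
        6.96397852e-03, -1.84136634e-04]), 'eef_pos': array([ 0.22990022, -0.63414918,  0.22563819]), 'ee_rot': array([ 3.13999632e+00, -1.09735298e-04, -2.79392496e+00]), 'force': array([-0.29448908, -0.32742793,  0.31889772]), 'moment': array([ 0.02946964, -0.00470805, -0.01481982]), 'gripper_force': 0.0, 'width': 0.0878349876938931}
scene rack [([0.449, -0.313, -0.002], 0.94, [162.0, 201.0])]
scene tablet [([0.418, -0.305, 0.015], 0.68, [166.0, 189.0]), ([0.531, 0.313, 0.049], 0.59, [397.0, 246.0])]
scene tablet_mid [([0.417, -0.308, 0.04], 0.89, [163.0, 183.0]), ([0.754, -0.044, 0.002], 0.23, [238.0, 320.0])]
scene spare [([0.478, -0.316, 0.011], 0.7, [157.0, 207.0])]
scene scale [([0.52, -0.012, 0.0], 0.79, [267.0, 236.0]), ([0.78, 0.084, -0.003], 0.69, [291.
[... 1367 characters left out ...]
5, 0.296, -0.002], 0.56, [216.0, 336.0])]
side box_in [([0.234, 0.309, 0.006], 0.88, [311.0, 398.0]), ([0.457, 0.294, 0.01], 0.68, [216.0, 331.0])]
side lid_hinge [([0.532, 0.306, 0.051], 0.98, [181.0, 306.0]), ([0.296, 0.3, 0.038], 0.69, [283.0, 366.0]), ([0.756, -0.046, -0.001], 0.45, [210.0, 197.0])]
side lid_handle [([0.197, 0.309, 0.069], 0.79, [333.0, 392.0]), ([0.596, 0.318, 0.178], 0.62, [138.0, 252.0])]
side bottle_a [([0.754, -0.042, -0.002], 0.87, [210.0, 198.0]), ([0.761, -0.166, -0.003], 0.65, [234.0, 176.0])]
side bottle_b [([0.754, -0.042, -0.002], 0.87, [210.0, 198.0]), ([0.761, -0.166, -0.003], 0.65, [234.0, 176.0])]
side mould [([0.78, 0.086, -0.001], 0.89, [171.0, 219.0])]
```

View pics/scene0.png

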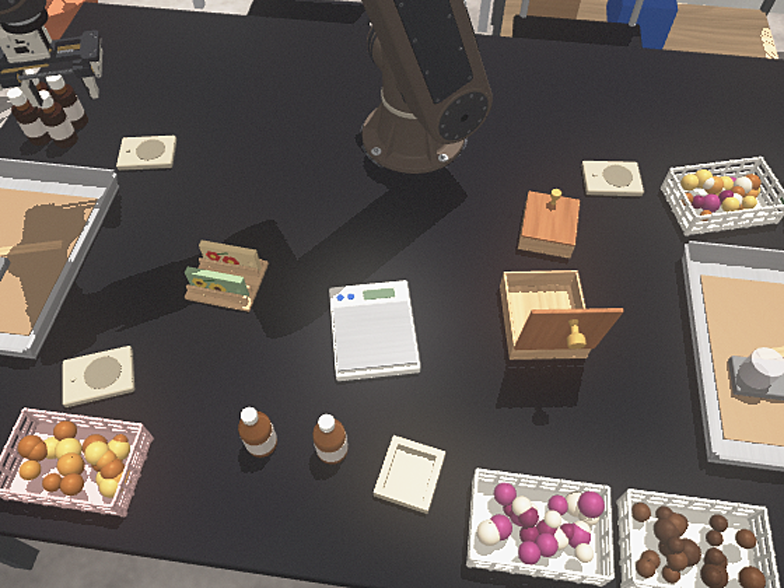

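View pics/side0.png

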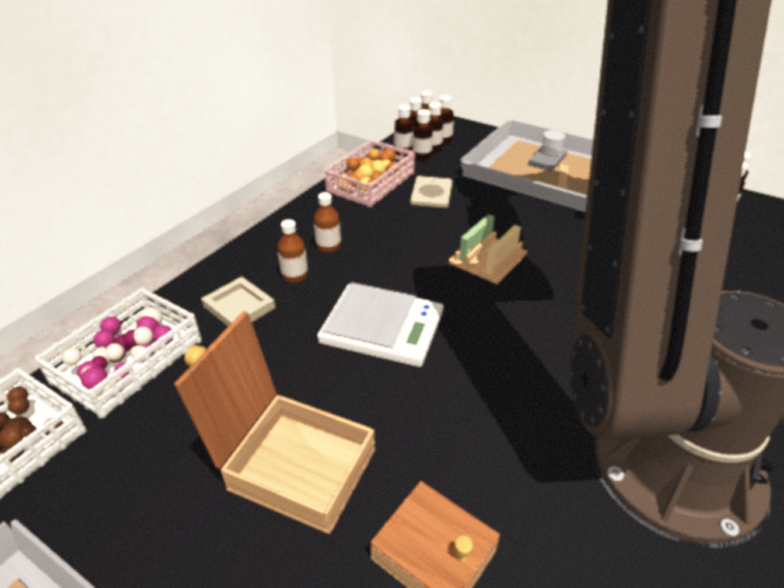

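Run:
```python
from h import *
f=cams.grab_frame("scene")
im=f["img"]
a=im[160:230,120:200]; b=im[190:280,225:310]
A=cv2.resize(a,(640,560),interpolation=cv2.INTER_CUBIC)
cv2.imwrite("pics/rack.png",cv2.cvtColor(A,cv2.COLOR_RGB2BGR))
# project box/rack outline hypotheses later; scale top outline via threshold
g=(im.min(2)>120)&(im.max(2).astype(int)-im.min(2)<40); m=np.zeros_like(g); m[190:280,225:310]=g[190:280,225:310]
c=max(cv2.findContours(m.astype(np.uint8),cv2.RETR_EXTERNAL,cv2.CHAIN_APPROX_NONE)[0],key=cv2.contourArea)
P=np.array([back(f,p,0.024)[:2] for p in c[:,0]],dtype=np.float32)
print("scale",cv2.minAreaRect(P))
```

```text
scale ((0.527570903301239, -0.011684969067573547), (0.19649210572242737, 0.14936140179634094), 14.43892765045166)
```

View pics/rack.png

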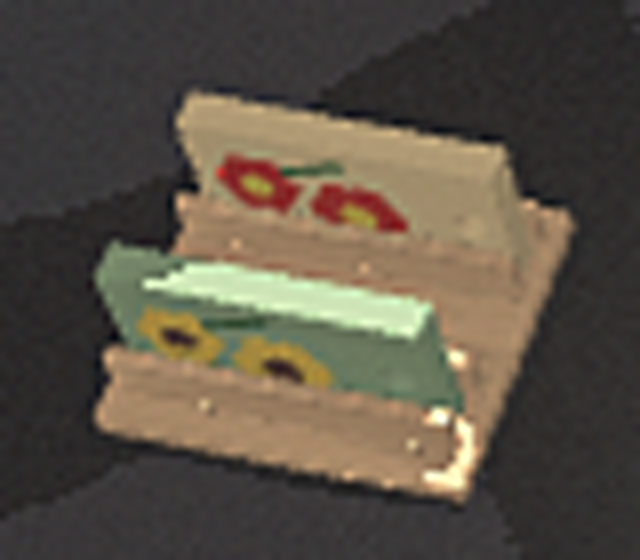

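Run:
```python
from h import *
f=cams.grab_frame("scene")
def ed(p,q,z):
    a,b=[back(f,(u/8+120-.5,v/8+160-.5),z)[:2] for u,v in(p,q)]
    d=b-a; print(a.round(4),b.round(4),"len",np.linalg.norm(d).round(4),"mid",((a+b)/2).round(4),"yaw",-np.arctan2(d[0],d[1]).round(3))
ed((188,93),(506,147),.068)   # cream top back edge
ed((182,125),(500,175),.068)
ed((110,243),(435,302),.068)
ed((97,425),(468,500),0.)
ed((108,348),(470,410),0.03)
# wrist
w=cams.grab_frame("wrist"); save(w,"wrist0.png")
for l in("tablet_mid","spare","rack"): print(l,[(np.round(d["centre"],3).tolist(),round(d["confidence"],2)) for d in nets.pinpoint("wrist",l)[:2]])
```

```text
[ 0.4057 -0.3615] [ 0.4135 -0.2508] len 0.1109 mid [ 0.4096 -0.3062] yaw -0.07
[ 0.419  -0.3595] [ 0.425 -0.25 ] len 0.1098 mid [ 0.422  -0.3047] yaw -0.055
[ 0.4686 -0.3686] [ 0.4771 -0.258 ] len 0.1109 mid [ 0.4729 -0.3133] yaw -0.077
[ 0.4971 -0.3827] [ 0.5092 -0.2517] len 0.1315 mid [ 0.5032 -0.3172] yaw -0.092
[ 0.485  -0.3745] [ 0.4928 -0.2496] len 0.1251 mid [ 0.4889 -0.312 ] yaw -0.062
tablet_mid []
spare [([0.48, -0.31, 0.01], 0.62)]
rack [([0.45, -0.311, 0.001], 0.64)]
```

```bash
python3 -m creep '{"translation":[[23,41,0],[23,41,0],[23,41,0],[23,41,0],[23,41,0],[23,41,0],[23,41,-20],[23,41,-20]],"spin":[0.142,0.142,0.142,0.142,0.142,0.142,0.142,0.142],"gripper":[0.5,0.5,0.5,0.5,0.5,0.5,0.5,0.5]}' 20
python3 -m creep '{"translation":[[0,0,0],[0,0,0]],"spin":[0,0],"gripper":[0.5,0.5]}'
python3 - <<'E'
from h import *
w=cams.grab_frame("wrist"); save(w,"wrist1.png")
print(w["R"],w["t"],w["mtx"])
for l in("tablet","tablet_mid","spare","rack"): print(l,[(np.round(d["centre"],3).tolist(),round(d["confidence"],2)) for d in nets.pinpoint("wrist",l)[:2]])
s=get_state();print(s["eef_pos"],s["ee_rot"],s["width"])
E
```

```text
t: 2.5
eef_pos: [0.4142, -0.3068, 0.1879]
ee_rot: [-3.139, -0.001, -1.652]
force: [1.1, -0.7, -0.3]
width: 0.044
gripper_force: 0.0
t: 2.7
eef_pos: [0.4136, -0.3074, 0.1874]
ee_rot: [3.141, -0.0, -1.656]
force: [-0.0, 0.4, 0.9]
width: 0.0438
gripper_force: 0.0
[[-0.99643862  0.08431388  0.00111962]
 [ 0.08200515  0.96589198  0.24561727]
 [ 0.01962751  0.24483434 -0.96936624]] [0.4382047  0.2402076  0.41844063] [[325.1922621    0.         277.89116279]
 [  0.         325.1922621  214.66790849]
 [  0.           0.           1.        ]]
tablet [([0.418, -0.306, 0.009], 0.66)]
tablet_mid [([0.42, -0.302, 0.04], 0.76)]
spare [([0.482, -0.311, 0.012], 0.62)]
rack [([0.45, -0.311, 0.0], 0.64)]
[ 0.41274705 -0.30932735  0.18780517] [-3.14092030e+00 -1.97188231e-04 -1.66010194e+00] 0.043765258070951024
```

View pics/wrist1.png

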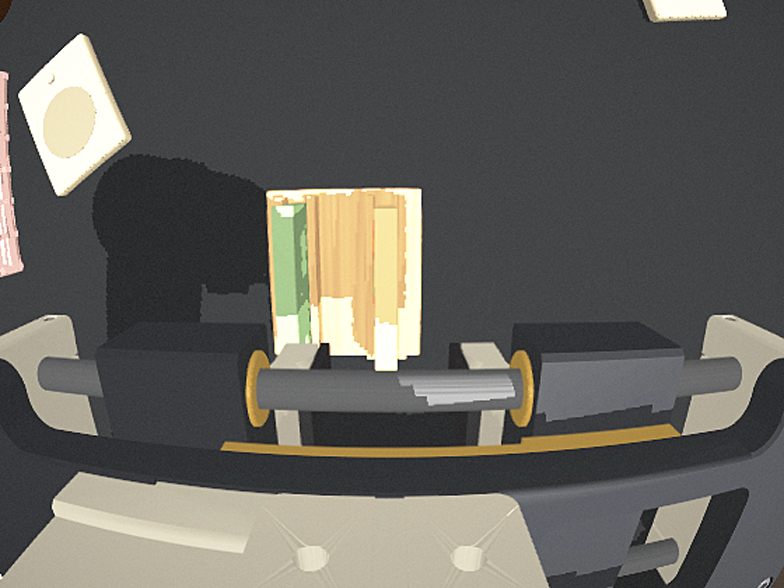

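```bash
cat >> h.py <<'E'
def fback(w,uv,z):
    K=w["mtx"]; a=(uv[0]-K[0,2])/K[0,0]; b=(uv[1]-K[1,2])/K[1,1]; r=np.hypot(a,b)
    d=w["R"].T@np.array([a/r*np.sin(r),b/r*np.sin(r),np.cos(r)]); o=-w["R"].T@w["t"]
    return o+d*(z-o[2])/d[2]
E
python3 - <<'E'
from h import *
w=cams.grab_frame("wrist")
for p in((374,208),(397,208),(375,340),(399,340),(375,370),(397,370)): print(p,fback(w,np.array(p)/1.4,.068).round(4))
for p in((267,190),(421,188),(275,354),(420,354)): print("rack",p,fback(w,np.array(p)/1.4,.03).round(4))
print(np.mean([get_state()["eef_pos"] for _ in range(5)],0))
E
```

```text
(374, 208) [ 0.4177 -0.3618  0.068 ]
(397, 208) [ 0.4037 -0.3605  0.068 ]
(375, 340) [ 0.4251 -0.2777  0.068 ]
(399, 340) [ 0.4096 -0.2763  0.068 ]
(375, 370) [ 0.4272 -0.2567  0.068 ]
(397, 370) [ 0.4127 -0.2554  0.068 ]
rack (267, 190) [ 0.4931 -0.3812  0.03  ]
rack (421, 188) [ 0.3855 -0.3713  0.03  ]
rack (275, 354) [ 0.5045 -0.2595  0.03  ]
rack (420, 354) [ 0.3953 -0.2506  0.03  ]
[ 0.41268557 -0.30929385  0.18775657]
```

```bash
python3 -m creep '{"translation":[[2,0,-30],[0,0,-30],[0,0,-30],[0,0,-30],[0,0,-20],[0,0,-8],[0,0,0]],"spin":[0,0,0,0,0,0,0],"gripper":[0.5,0.5,0.5,0.5,0.5,0.5,0.5]}' 20
python3 -m creep '{"translation":[[0,0,0],[0,0,0],[0,0,0],[0,0,0],[0,0,0],[0,0,0]],"spin":[0,0,0,0,0,0],"gripper":[0,0,0,0,0,0]}' 25
```

```text
t: 3.7
eef_pos: [0.4143, -0.3087, 0.0387]
ee_rot: [3.14, 0.0, -1.659]
force: [-0.5, -0.2, 1.1]
width: 0.0437
gripper_force: 0.0
t: 4.3
eef_pos: [0.4154, -0.3084, 0.04]
ee_rot: [-3.141, -0.0, -1.658]
force: [-0.4, 1.6, 6.7]
width: 0.0139
gripper_force: 25.0
```

```bash
python3 -m creep '{"translation":[[0,0,10],[0,0,20],[0,0,25],[0,0,25],[0,0,20],[0,0,0]],"spin":[0,0,0,0,0,0],"gripper":[0,0,0,0,0,0]}' 25
python3 -m creep '{"translation":[[8,18,0],[16,36,0],[18,42,0],[18,42,0],[18,42,0],[18,42,0],[18,42,0],[15,36,0]],"spin":[0,0,0,0,0,0,0,0],"gripper":[0,0,0,0,0,0,0,0]}'
python3 -m creep '{"translation":[[0,0,0],[0,0,0]],"spin":[0,0],"gripper":[0,0]}'
python3 - <<'E'
from h import *
for c in("scene","side","wrist"):
    f=cams.grab_frame(c)
    for l in("scale_pan","scale","tablet_mid"): print(c,l,[(np.round(d["centre"],3).tolist(),round(d["confidence"],2)) for d in nets.pinpoint(c,l)[:2]])
    if c=="scene": save(f,"scene1.png",(130,100,430,310),2.6)
print(get_state()["q"].round(2))
E
```

```text
t: 4.9
eef_pos: [0.4165, -0.3089, 0.1427]
ee_rot: [-3.137, -0.001, -1.657]
force: [0.1, -0.8, -1.3]
width: 0.014
gripper_force: 25.0
t: 5.7
eef_pos: [0.5441, -0.0062, 0.1389]
ee_rot: [3.141, -0.0, -1.657]
force: [-0.2, -0.7, -0.9]
width: 0.0137
gripper_force: 25.0
t: 5.9
eef_pos: [0.5435, -0.0075, 0.1385]
ee_rot: [3.14, -0.001, -1.656]
force: [-0.7, -0.0, -1.0]
width: 0.0139
gripper_force: 25.0
scene scale_pan [([0.543, -0.011, 0.029], 0.79)]
scene scale [([0.522, -0.014, -0.002], 0.67), ([0.782, 0.083, -0.002], 0.36)]
scene tablet_mid [([0.545, -0.006, 0.138], 0.51)]
side scale_pan [([0.541, -0.01, 0.031], 0.74)]
side scale [([0.596, 0.316, 0.175], 0.2)]
side tablet_mid [([0.545, -0.003, 0.135], 0.81)]
wrist scale_pan []
wrist scale [([0.776, 0.085, -0.004], 0.24)]
wrist tablet_mid [([0.761, -0.165, 0.0], 0.55)]
[ 0.34  0.22 -0.4  -0.   -0.95 -0.43]
```

View pics/scene1.png

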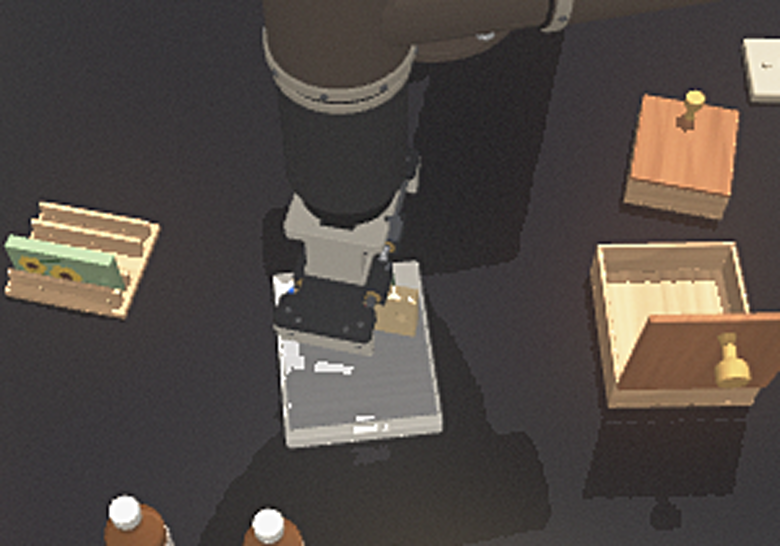

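```bash
python3 -m creep '{"translation":[[0,-2,-20],[0,0,-25],[0,0,-20],[0,0,-6],[0,0,0],[0,0,0]],"spin":[0,0,0,0,0,0],"gripper":[0,0,0,0,0,0]}' 25
python3 -m creep '{"translation":[[0,0,-2],[0,0,-2],[0,0,-2],[0,0,-1],[0,0,0],[0,0,0]],"spin":[0,0,0,0,0,0],"gripper":[0,0,0,0,0,0]}'
```

```text
t: 7.1
eef_pos: [0.5448, -0.0102, 0.0693]
ee_rot: [-3.141, 0.0, -1.657]
force: [-0.3, 0.1, -0.5]
width: 0.0138
gripper_force: 25.0
t: 7.7
eef_pos: [0.5441, -0.0103, 0.0614]
ee_rot: [3.142, -0.0, -1.658]
force: [-0.1, -0.1, -1.7]
width: 0.0141
gripper_force: 25.0
```

```bash
python3 -m creep '{"translation":[[0,0,-1],[0,0,0],[0,0,0]],"spin":[0,0,0],"gripper":[0,0,0]}'
python3 -m creep '{"translation":[[0,0,-1],[0,0,0],[0,0,0]],"spin":[0,0,0],"gripper":[0,0,0]}'
```

```text
t: 8.0
eef_pos: [0.5441, -0.0103, 0.0604]
ee_rot: [3.142, -0.0, -1.658]
force: [-0.1, 0.1, -1.2]
width: 0.0138
gripper_force: 25.0
t: 8.3
eef_pos: [0.5442, -0.0103, 0.06]
ee_rot: [-3.141, 0.0, -1.658]
force: [-2.9, 0.2, 5.4]
width: 0.014
gripper_force: 25.0
```

```bash
python3 -m creep '{"translation":[[0,0,0],[0,0,0],[0,0,0],[0,0,3],[0,0,4],[0,0,3],[0,0,0]],"spin":[0,0,0,0,0,0,0],"gripper":[0.16,0.22,0.27,0.27,0.27,0.27,0.27]}' 10
python3 -m creep '{"translation":[[-2,0,0],[-2,0,0],[-2,0.5,0],[-2,0,0],[-2,0.5,0],[-2,0,0],[-2,0.5,0],[-2,0,0]],"spin":[0,0,0,0,0,0,0,0],"gripper":[0.27,0.27,0.27,0.27,0.27,0.27,0.27,0.27]}'
python3 - <<'E'
from h import *
f=cams.grab_frame("side"); save(f,"side1.png",(200,150,350,270),5)
print([(np.round(d["centre"],3).tolist(),round(d["confidence"],2)) for d in nets.pinpoint("side","tablet_mid")[:2]])
E
```

```text
t: 9.0
eef_pos: [0.5445, -0.0102, 0.0701]
ee_rot: [-3.141, 0.0, -1.658]
force: [0.6, 0.1, 0.8]
width: 0.0237
gripper_force: 0.0
t: 9.8
eef_pos: [0.5278, -0.0088, 0.0694]
ee_rot: [3.141, -0.0, -1.658]
force: [-0.3, -0.3, -0.4]
width: 0.0239
gripper_force: 0.6
[([0.536, -0.005, 0.06], 0.89)]
```

View pics/side1.png

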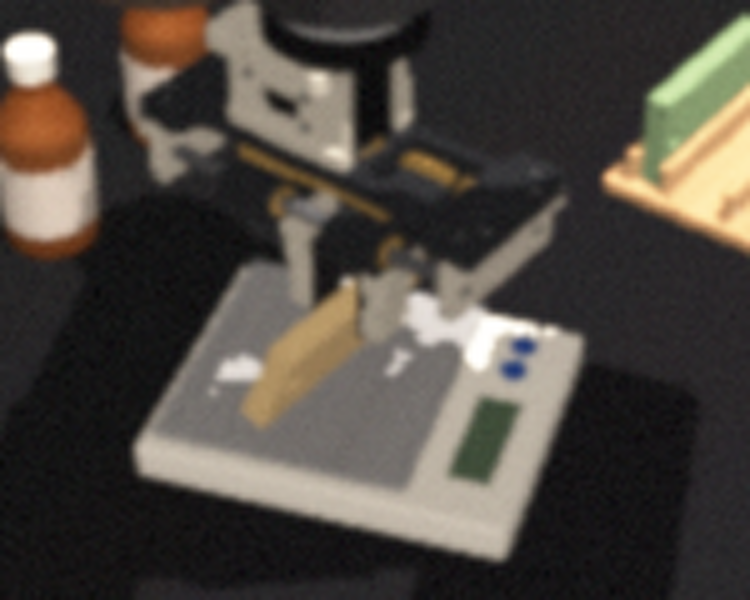

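```bash
python3 -m creep '{"translation":[[-2,0,0],[-2,0.5,0],[-2,0,0],[0,0,0]],"spin":[0,0,0,0],"gripper":[0.27,0.27,0.27,0.27]}' 10
python3 -m creep '{"translation":[[2,0,0],[2,0,0],[2,0,0],[2,-0.5,0],[2,-0.5,0],[2,0,0],[1,0,0],[0,0,0]],"spin":[0,0,0,0,0,0,0,0],"gripper":[0.31,0.36,0.41,0.45,0.5,0.55,0.57,0.57]}'
python3 - <<'E'
from h import *
f=cams.grab_frame("side"); save(f,"side2.png",(200,150,350,270),5)
for c in("side","scene"): 
    if c=="scene": cams.grab_frame(c)
    print([(np.round(d["centre"],3).tolist(),round(d["confidence"],2)) for l in("tablet_mid","tablet") for d in nets.pinpoint(c,l)[:1]])
E
```

```text
t: 10.3
eef_pos: [0.5217, -0.0084, 0.0694]
ee_rot: [3.141, -0.0, -1.658]
force: [-0.0, 0.1, 0.4]
width: 0.0235
gripper_force: 0.1
t: 11.1
eef_pos: [0.5352, -0.0093, 0.0694]
ee_rot: [3.142, -0.0, -1.658]
force: [0.4, 0.3, -0.1]
width: 0.0496
gripper_force: 0.1
[([0.531, -0.006, 0.057], 0.76), ([0.543, -0.011, 0.032], 0.5)]
[([0.532, -0.006, 0.059], 0.67), ([0.543, -0.009, 0.037], 0.5)]
```

View pics/side2.png

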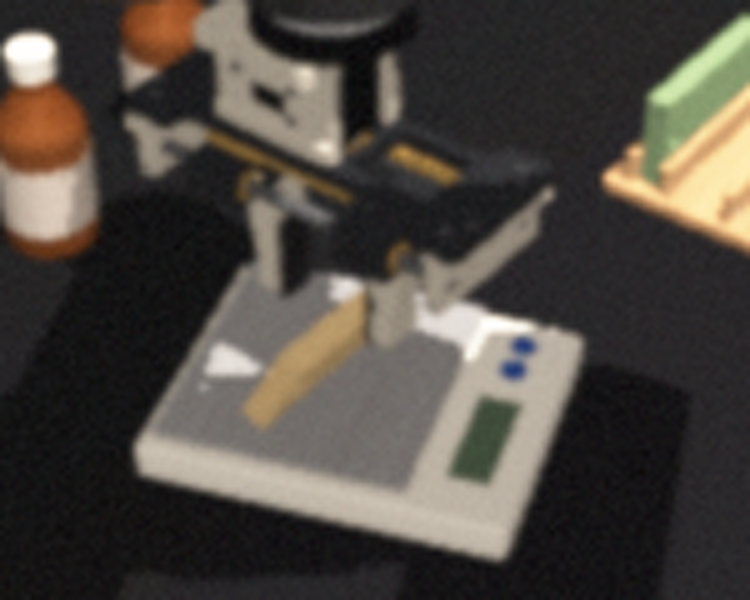

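```bash
python3 -m creep '{"translation":[[0,0,-4],[0,0,-4],[0,0,-4],[0,0,-4],[0,0,-4],[0,0,-4],[0,0,-4],[0,0,-3]],"spin":[0,0,0,0,0,0,0,0],"gripper":[0.57,0.57,0.57,0.57,0.57,0.57,0.57,0.57]}' 10
python3 - <<'E'
from h import *
for c in("side","scene"): 
    cams.grab_frame(c)
    print([(np.round(d["centre"],3).tolist(),round(d["confidence"],2)) for l in("tablet_mid","tablet") for d in nets.pinpoint(c,l)[:1]])
E
```

```text
t: 12.2
eef_pos: [0.535, -0.0093, 0.038]
ee_rot: [3.141, -0.0, -1.658]
force: [-0.0, -0.8, 0.0]
width: 0.05
gripper_force: 0.2
[([0.533, -0.005, 0.059], 0.46), ([0.543, -0.01, 0.032], 0.78)]
[([0.531, -0.009, 0.06], 0.81), ([0.543, -0.009, 0.039], 0.57)]
```

```bash
python3 -m creep '{"translation":[[-1.5,0,-1],[-1.5,0,-1],[-1.5,0,0],[-1.5,0.5,0],[-1.5,0,0],[-1.5,0,0],[-1.5,0,0],[-1.5,0.5,0]],"spin":[0,0,0,0,0,0,0,0],"gripper":[0.6,0.635,0.67,0.705,0.74,0.77,0.805,0.84]}' 10
python3 -m creep '{"translation":[[-1.5,0,0],[-1.5,0,0],[-1.5,0.5,0],[-1.5,0,0],[0,0,0],[0,0,0]],"spin":[0,0,0,0,0,0],"gripper":[0.875,0.91,0.945,0.98,0.98,0.98]}' 10
python3 - <<'E'
from h import *
for c in("side","scene"): 
    f=cams.grab_frame(c)
    if c=="side": save(f,"side3.png",(200,150,350,270),5)
    print([(np.round(d["centre"],3).tolist(),round(d["confidence"],2)) for l in("tablet_mid","tablet") for d in nets.pinpoint(c,l)[:1]])
E
```

```text
t: 13.3
eef_pos: [0.5229, -0.0083, 0.0364]
ee_rot: [3.141, -0.0, -1.658]
force: [-0.2, 1.0, -0.6]
width: 0.0725
gripper_force: 0.2
t: 13.9
eef_pos: [0.5171, -0.0078, 0.0365]
ee_rot: [-3.141, 0.0, -1.658]
force: [0.3, -0.0, 0.7]
width: 0.086
gripper_force: 0.0
[([0.516, -0.004, 0.037], 0.98), ([0.54, -0.008, 0.036], 0.93)]
[([0.514, -0.008, 0.036], 0.69), ([0.545, -0.01, 0.041], 0.7)]
```

View pics/side3.png

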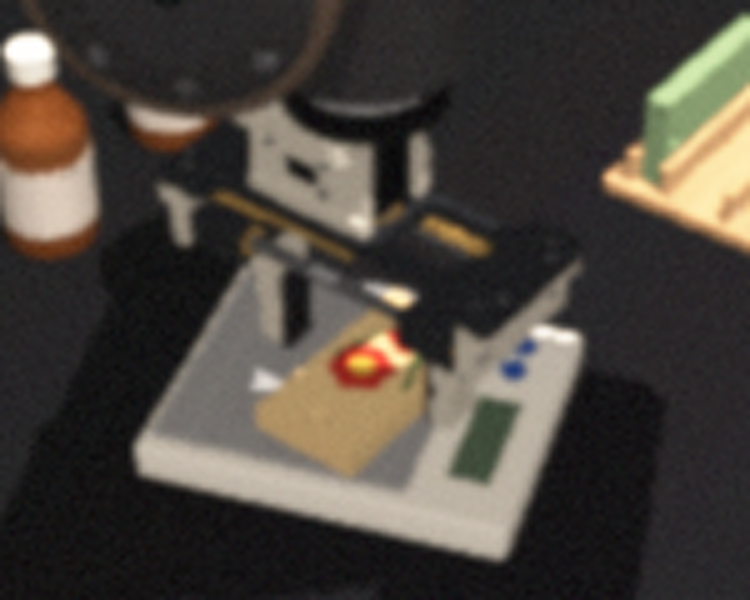

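```bash
python3 -m creep '{"translation":[[-1,0,-2],[0,0,-1],[0,0,0],[0,0,0],[0,0,0],[0,0,0],[0,0,0]],"spin":[0,0,0,0,0,0,0],"gripper":[0.85,0.75,0.7,0.66,0.6,0.5,0.5]}' 10
python3 -m creep '{"translation":[[4,0,0],[4,-0.5,0],[4,0,0],[4,-0.5,0],[4,0,0],[4,-0.5,0],[3,0,0],[0,0,0]],"spin":[0,0,0,0,0,0,0,0],"gripper":[0.5,0.5,0.5,0.5,0.5,0.5,0.5,0.5]}' 10
```

```text
t: 14.9
eef_pos: [0.516, -0.0078, 0.0334]
ee_rot: [3.142, 0.0, -1.658]
force: [0.4, 0.2, -1.0]
width: 0.0578
gripper_force: 10.0
t: 15.7
eef_pos: [0.5435, -0.0093, 0.0334]
ee_rot: [-3.141, -0.0, -1.658]
force: [0.4, -0.4, -1.1]
width: 0.0577
gripper_force: 10.0
```

Now let go for weighing and check.

```bash
python3 -m creep '{"translation":[[0,0,0],[0,0,0],[0,0,0],[0,0,0],[0,0,0],[0,0,0],[0,0,0],[0,0,0]],"spin":[0,0,0,0,0,0,0,0],"gripper":[0.8,0.8,0.8,0.8,0.8,0.8,0.8,0.8]}' 10
python3 - <<'E'
from h import *
for c in("side","scene"): 
    f=cams.grab_frame(c)
    print([(l,np.round(d["centre"],3).tolist(),round(d["confidence"],2)) for l in("tablet_mid","tablet","scale_pan","box_in","lid_hinge","lid_handle","box") for d in nets.pinpoint(c,l)[:1]])
f=cams.grab_frame("scene")
print(get_state()["q"].round(2))
E
```

```text
t: 16.5
eef_pos: [0.5431, -0.0093, 0.0334]
ee_rot: [-3.142, 0.0, -1.658]
force: [-0.2, 0.9, -0.1]
width: 0.0704
gripper_force: 0.0
[('tablet_mid', [0.541, -0.004, 0.036], 0.59), ('tablet', [0.574, -0.012, 0.037], 0.69), ('scale_pan', [0.541, -0.007, 0.031], 0.6), ('box_in', [0.239, 0.311, 0.004], 0.8), ('lid_hinge', [0.531, 0.303, 0.052], 0.7), ('lid_handle', [0.198, 0.304, 0.067], 0.9), ('box', [0.456, 0.298, 0.0], 0.73)]
[('tablet_mid', [0.546, -0.011, 0.037], 0.81), ('tablet', [0.574, -0.009, 0.038], 0.74), ('scale_pan', [0.542, -0.01, 0.031], 0.83), ('box_in', [0.455, 0.298, 0.009], 0.78), ('lid_hinge', [0.298, 0.297, 0.035], 0.93), ('lid_handle', [0.592, 0.317, 0.175], 0.9), ('box', [0.239, 0.306, -0.001], 0.78)]
[ 0.34  0.35 -0.51 -0.   -0.71 -0.43]
```

```bash
python3 -m creep '{"translation":[[0,0,0],[0,0,0],[0,0,0],[0,0,0],[0,0,0]],"spin":[0,0,0,0,0],"gripper":[0.5,0.5,0.5,0.5,0.5]}' 20
python3 -m creep '{"translation":[[0,0,5],[0,0,10],[0,0,20],[0,0,25],[0,0,25],[0,0,20],[0,0,10],[0,0,0]],"spin":[0,0,0,0,0,0,0,0],"gripper":[0.5,0.5,0.5,0.5,0.5,0.5,0.5,0.5]}' 20
python3 -m creep '{"translation":[[-6,0,0],[-12,0,0],[-12,0,0],[-12,0,0],[-12,0,0],[-12,0,0],[-12,0,0],[-9,0,0]],"spin":[0.07,0.14,0.14,0.14,0.14,0.14,0.14,0.14],"gripper":[0.5,0.5,0.5,0.5,0.5,0.5,0.5,0.5]}' 20
python3 -m creep '{"translation":[[0,0,0],[0,0,0],[0,0,0],[0,0,0],[0,0,0],[0,0,0],[0,0,0]],"spin":[0.14,0.14,0.14,0.14,0.14,0.05,0],"gripper":[0.5,0.5,0.5,0.5,0.5,0.5,0.5]}' 20
```

```text
t: 17.85
eef_pos: [0.5431, -0.0093, 0.0334]
ee_rot: [-3.142, 0.0, -1.658]
force: [0.3, 0.6, 0.0]
width: 0.0574
gripper_force: 20.0
t: 18.65
eef_pos: [0.5438, -0.0091, 0.1502]
ee_rot: [-3.139, 0.001, -1.658]
force: [0.0, -0.1, -1.4]
width: 0.0581
gripper_force: 20.0
t: 19.45
eef_pos: [0.4545, -0.0096, 0.1472]
ee_rot: [3.14, 0.002, -0.602]
force: [-0.2, 0.3, -2.1]
width: 0.0577
gripper_force: 20.0
t: 20.15
eef_pos: [0.4553, -0.0095, 0.1474]
ee_rot: [3.141, 0.002, 0.143]
force: [0.5, -0.4, -1.9]
width: 0.0578
gripper_force: 20.0
```

```bash
python3 -m creep '{"translation":[[0,20,0],[0,42,0],[0,42,0],[0,42,0],[0,42,0],[0,42,0],[0,42,0],[0,34,0]],"spin":[0,0,0,0,0,0,0,0],"gripper":[0.5,0.5,0.5,0.5,0.5,0.5,0.5,0.5]}' 20
python3 -m creep '{"translation":[[0,0,-15],[0,0,-15],[0,0,-10],[0,0,0]],"spin":[0,0,0,0],"gripper":[0.5,0.5,0.5,0.5]}' 20
python3 - <<'E'
from h import *
for c in("side","scene"): 
    f=cams.grab_frame(c)
    if c=="side": save(f,"side4.png",(120,180,360,380),3.0)
    print([(l,np.round(d["centre"],3).tolist(),round(d["confidence"],2)) for l in("tablet_mid","box_in","lid_hinge","lid_handle","box") for d in nets.pinpoint(c,l)[:2] if d["centre"][0]>.35])
E
```

```text
t: 20.95
eef_pos: [0.4555, 0.2987, 0.1476]
ee_rot: [3.141, 0.001, 0.141]
force: [0.5, 0.3, -1.9]
width: 0.0579
gripper_force: 20.0
t: 21.35
eef_pos: [0.4551, 0.2956, 0.1065]
ee_rot: [3.139, 0.003, 0.141]
force: [-0.4, 0.4, -1.8]
width: 0.0575
gripper_force: 20.0
[('tablet_mid', [0.456, 0.299, 0.108], 0.55), ('box_in', [0.455, 0.293, 0.008], 0.88), ('lid_hinge', [0.533, 0.308, 0.051], 0.82), ('lid_handle', [0.599, 0.317, 0.177], 0.75), ('box', [0.454, 0.296, -0.003], 0.96)]
[('tablet_mid', [0.455, 0.292, 0.114], 0.71), ('tablet_mid', [0.543, -0.01, 0.031], 0.57), ('box_in', [0.455, 0.299, 0.006], 0.88), ('lid_hinge', [0.533, 0.313, 0.05], 0.9), ('lid_hinge', [0.52, -0.012, -0.001], 0.74), ('lid_handle', [0.595, 0.316, 0.176], 0.75), ('box', [0.456, 0.298, 0.002], 0.96)]
```

View pics/side4.png

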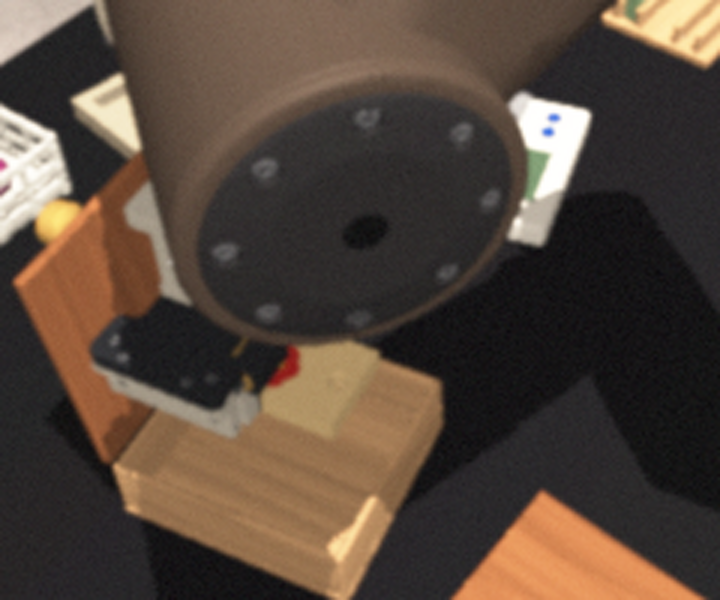

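```bash
python3 -m creep '{"translation":[[0,1,-15],[0,0,-20],[0,0,-20],[0,0,-20],[0,0,-12],[0,0,-4],[0,0,0]],"spin":[0,0,0,0,0,0,0],"gripper":[0.5,0.5,0.5,0.5,0.5,0.5,0.5]}' 20
python3 -m creep '{"translation":[[0,0,-2],[0,0,-2],[0,0,-1],[0,0,-1],[0,0,0],[0,0,0]],"spin":[0,0,0,0,0,0],"gripper":[0.5,0.5,0.5,0.5,0.5,0.5]}' 20
```

```text
t: 22.65
eef_pos: [0.4561, 0.2976, 0.0172]
ee_rot: [3.141, 0.0, 0.142]
force: [-0.2, 0.6, -1.1]
width: 0.0576
gripper_force: 20.0
t: 23.25
eef_pos: [0.4561, 0.2977, 0.0115]
ee_rot: [-3.142, -0.0, 0.142]
force: [0.9, -0.9, -1.5]
width: 0.0578
gripper_force: 20.0
```

```bash
python3 -m creep '{"translation":[[0,0,-1],[0,0,-1],[0,0,0],[0,0,0]],"spin":[0,0,0,0],"gripper":[0.5,0.5,0.5,0.5]}' 20
python3 -m creep '{"translation":[[0,0,-1],[0,0,0],[0,0,0]],"spin":[0,0,0],"gripper":[0.5,0.5,0.5]}' 20
```

```text
t: 23.65
eef_pos: [0.4561, 0.2977, 0.0094]
ee_rot: [3.142, 0.0, 0.142]
force: [-0.6, -0.0, -0.8]
width: 0.0579
gripper_force: 20.0
t: 23.95
eef_pos: [0.4561, 0.2978, 0.0084]
ee_rot: [-3.141, -0.0, 0.142]
force: [0.6, -0.7, -1.4]
width: 0.0577
gripper_force: 20.0
```

```bash
python3 -m creep '{"translation":[[0,0,-1],[0,0,0],[0,0,0]],"spin":[0,0,0],"gripper":[0.5,0.5,0.5]}' 20
python3 -m creep '{"translation":[[0,0,0],[0,0,0],[0,0,0],[0,0,0],[0,0,0],[0,0,0]],"spin":[0,0,0,0,0,0],"gripper":[0.75,0.75,0.75,0.75,0.75,0.75]}' 20
python3 -m creep '{"translation":[[0,0,10],[0,0,20],[0,0,30],[0,0,30],[0,0,30],[0,0,30],[0,0,0]],"spin":[0,0,0,0,0,0,0],"gripper":[0.75,0.75,0.75,0.75,0.75,0.75,0.75]}' 20
python3 - <<'E'
from h import *
for c in("side","scene","wrist"): 
    f=cams.grab_frame(c)
    if c=="scene": save(f,"scene5.png",(330,130,470,260),5)
    print([(l,np.round(d["centre"],3).tolist(),round(d["confidence"],2)) for l in("tablet_mid","tablet","box_in","lid_hinge","lid_handle") for d in nets.pinpoint(c,l)[:2] if d["centre"][0]>.35])
print(get_state()["q"].round(2))
E
```

```text
t: 24.25
eef_pos: [0.4561, 0.2978, 0.0084]
ee_rot: [-3.141, -0.0, 0.143]
force: [-3.0, -1.4, 9.6]
width: 0.0578
gripper_force: 20.0
t: 24.85
eef_pos: [0.456, 0.2977, 0.0073]
ee_rot: [3.141, 0.0, 0.142]
force: [0.9, -0.1, -0.2]
width: 0.0658
gripper_force: 0.0
t: 25.55
eef_pos: [0.458, 0.2995, 0.1627]
ee_rot: [-3.137, -0.007, 0.143]
force: [-0.4, 0.2, -1.0]
width: 0.0659
gripper_force: 0.0
[('tablet_mid', [0.455, 0.3, 0.01], 0.93), ('tablet', [0.45, 0.322, 0.011], 0.67), ('tablet', [0.52, -0.011, -0.005], 0.6), ('box_in', [0.455, 0.291, 0.01], 0.91), ('lid_hinge', [0.535, 0.304, 0.05], 0.75), ('lid_handle', [0.596, 0.319, 0.177], 0.95)]
[('tablet_mid', [0.457, 0.296, 0.01], 0.78), ('tablet', [0.452, 0.328, 0.013], 0.72), ('box_in', [0.455, 0.298, 0.007], 0.79), ('lid_hinge', [0.532, 0.312, 0.049], 0.68), ('lid_handle', [0.594, 0.321, 0.177], 0.68)]
[('tablet_mid', [0.457, 0.299, 0.015], 0.77), ('lid_hinge', [0.534, 0.313, 0.05], 0.7)]
[ 0.94  0.2  -0.37 -0.   -0.99  0.77]
```

View pics/scene5.png

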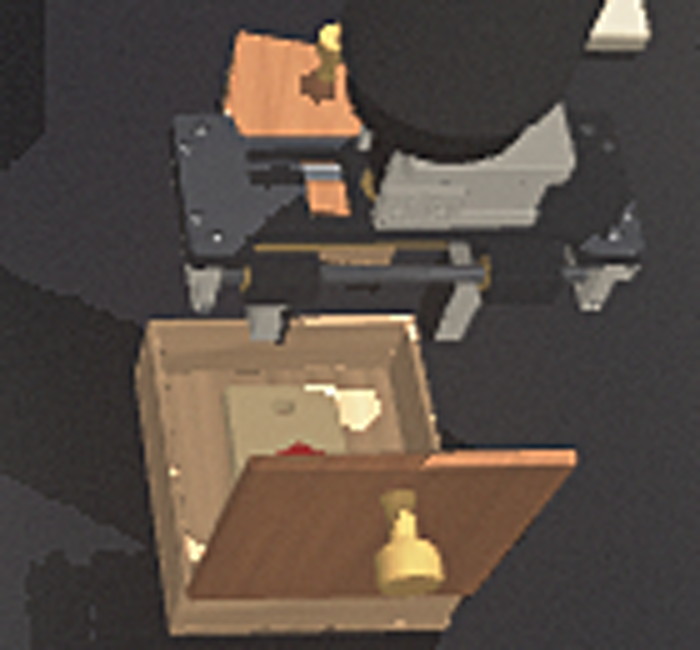

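```bash
python3 -m creep '{"translation":[[0,0,20],[0,0,40],[0,0,40],[0,0,12],[0,0,0],[0,0,0]],"spin":[0,0,0,0,0,0],"gripper":[0,0,0,0,0,0]}' 20
python3 -m creep '{"translation":[[20,-5,0],[30,-7,0],[35,-7,0],[30,-7,0],[25,-6,0],[0,0,0],[0,0,0]],"spin":[0,0,0,0,0,0,0],"gripper":[0,0,0,0,0,0,0]}' 20
python3 -m creep '{"translation":[[0,0,-15],[0,0,-25],[0,0,-25],[0,0,-15],[0,0,-6],[0,0,0]],"spin":[0,0,0,0,0,0],"gripper":[0,0,0,0,0,0]}' 20
```

```text
t: 27.05
eef_pos: [0.4557, 0.2975, 0.2688]
ee_rot: [-3.141, 0.001, 0.142]
force: [-0.1, -0.2, -1.4]
width: 0.0235
gripper_force: 0.0
t: 27.75
eef_pos: [0.5957, 0.265, 0.267]
ee_rot: [3.14, 0.003, 0.141]
force: [0.2, 0.2, 0.2]
width: 0.0004
gripper_force: 0.0
t: 28.35
eef_pos: [0.595, 0.2657, 0.1826]
ee_rot: [3.141, 0.002, 0.143]
force: [-0.0, -0.9, -0.1]
width: 0.0001
gripper_force: 0.0
```

```bash
python3 -m creep '{"translation":[[-9,-1.4,0],[-9,-1.4,0],[-9,-1.4,0],[-9,-1.4,0],[-9,-1.4,0],[-9,-1.4,0],[-9,-1.4,0],[-9,-1.4,0]],"spin":[0,0,0,0,0,0,0,0],"gripper":[0,0,0,0,0,0,0,0]}' 20
python3 - <<'E'
from h import *
for c in("side","scene"): 
    f=cams.grab_frame(c)
    print([(l,np.round(d["centre"],3).tolist(),round(d["confidence"],2)) for l in("lid_handle",) for d in nets.pinpoint(c,l)[:2] if d["centre"][0]>.35])
print(get_state()["eef_pos"])
E
```

```text
t: 29.15
eef_pos: [0.5231, 0.2542, 0.1832]
ee_rot: [3.141, 0.0, 0.142]
force: [1.8, 0.4, -0.0]
width: 0.0002
gripper_force: 0.8
[('lid_handle', [0.545, 0.309, 0.192], 0.81), ('lid_handle', [0.533, 0.304, 0.053], 0.69)]
[('lid_handle', [0.455, 0.297, 0.0], 0.39)]
[0.52359911 0.25433582 0.18335597]
```

```bash
python3 -m creep '{"translation":[[-13,-2,-5],[-13,-2,-5],[-13,-2,-5],[-10,-1.5,-8],[-10,-1.5,-8],[-10,-1.5,-8]],"spin":[0,0,0,0,0,0],"gripper":[0,0,0,0,0,0]}' 20
python3 -m creep '{"translation":[[-8,-1.2,-11],[-8,-1.2,-11],[-8,-1.2,-11],[-4.5,-0.7,-12],[-4.5,-0.7,-12],[0,0,0]],"spin":[0,0,0,0,0,0],"gripper":[0,0,0,0,0,0]}' 20
python3 - <<'E'
from h import *
for c in("side","scene"): 
    f=cams.grab_frame(c)
    print([(l,np.round(d["centre"],3).tolist(),round(d["confidence"],2)) for l in("lid_handle",) for d in nets.pinpoint(c,l)[:2] if d["centre"][0]>.35])
E
```

```text
t: 29.95
eef_pos: [0.4551, 0.2441, 0.1441]
ee_rot: [-3.142, -0.0, 0.142]
force: [0.5, 0.8, -0.2]
width: 0.0004
gripper_force: 0.5
t: 30.55
eef_pos: [0.4204, 0.2377, 0.0854]
ee_rot: [3.139, 0.003, 0.142]
force: [-0.1, 0.3, 0.4]
width: 0.0004
gripper_force: 0.0
[('lid_handle', [0.419, 0.289, 0.122], 0.56)]
[('lid_handle', [0.413, 0.291, 0.119], 0.83)]
```

```bash
python3 -m creep '{"translation":[[-1,0,-6],[-1,0,-6],[-1,0,-6],[0,0,-4],[0,0,-3],[0,0,0],[0,0,0]],"spin":[0,0,0,0,0,0,0],"gripper":[0,0,0,0,0,0,0]}' 20
python3 -m creep '{"translation":[[0,0,-1.5],[0,0,0],[0,0,0]],"spin":[0,0,0],"gripper":[0,0,0]}'
```

```text
t: 31.45
eef_pos: [0.419, 0.2389, 0.0623]
ee_rot: [3.141, 0.0, 0.142]
force: [0.3, -0.2, 0.5]
width: 0.0002
gripper_force: 0.0
t: 31.75
eef_pos: [0.4191, 0.239, 0.061]
ee_rot: [-3.141, -0.0, 0.142]
force: [0.4, -0.2, 0.4]
width: 0.0003
gripper_force: 0.0
```

```bash
python3 -m creep '{"translation":[[0,0,-1.5],[0,0,-1],[0,0,0],[0,0,0]],"spin":[0,0,0,0],"gripper":[0,0,0,0]}'
python3 -m creep '{"translation":[[0,0,-1],[0,0,0],[0,0,0]],"spin":[0,0,0],"gripper":[0,0,0]}'
python3 -m creep '{"translation":[[0,0,-1],[0,0,0],[0,0,0]],"spin":[0,0,0],"gripper":[0,0,0]}'
```

```text
t: 32.15
eef_pos: [0.4191, 0.239, 0.0587]
ee_rot: [-3.142, -0.0, 0.142]
force: [-2.5, -0.3, 5.8]
width: 0.0007
gripper_force: 2.7
t: 32.45
eef_pos: [0.4191, 0.2391, 0.0586]
ee_rot: [-3.141, -0.001, 0.143]
force: [-5.7, -1.5, 16.5]
width: 0.0008
gripper_force: 8.1
t: 32.75
eef_pos: [0.4192, 0.2391, 0.0584]
ee_rot: [-3.141, -0.001, 0.143]
force: [-9.1, -3.1, 27.0]
width: 0.0
gripper_force: 13.5
```

```bash
python3 -m creep '{"translation":[[0,0,5],[0,0,20],[0,0,40],[0,0,45],[0,0,45],[0,-40,0],[0,-40,0],[0,0,0]],"spin":[0,0,0,0,0,0,0,0],"gripper":[0,0,0,0,0,0,0,0]}'
python3 - <<'E'
from h import *
for c in("side","scene"): 
    f=cams.grab_frame(c)
    if c=="side": save(f,"side6.png")
    print([(l,np.round(d["centre"],3).tolist(),round(d["confidence"],2)) for l in("lid_handle","lid_hinge","spare","bottle_a","mould") for d in nets.pinpoint(c,l)[:2] if d["centre"][0]>.35])
s=get_state();print(s["t"],s["force"],s["qd"].round(3))
E
```

```text
t: 33.55
eef_pos: [0.4181, 0.1559, 0.2116]
ee_rot: [-3.141, 0.0, 0.14]
force: [-0.5, 0.8, 1.0]
width: 0.0005
gripper_force: 0.0
[('lid_handle', [0.41, 0.286, 0.096], 0.7), ('lid_hinge', [0.532, 0.307, 0.053], 0.66), ('spare', [0.478, -0.309, 0.01], 0.78), ('bottle_a', [0.76, -0.164, 0.002], 0.95), ('bottle_a', [0.755, -0.045, -0.001], 0.87), ('mould', [0.779, 0.086, 0.0], 0.95)]
[('lid_handle', [0.403, 0.289, 0.095], 0.84), ('lid_hinge', [0.533, 0.308, 0.049], 0.63), ('spare', [0.54, -0.009, 0.027], 0.7), ('spare', [0.481, -0.315, 0.011], 0.64), ('bottle_a', [0.756, -0.044, 0.001], 0.98), ('bottle_a', [0.765, -0.163, -0.003], 0.7), ('mould', [0.779, 0.083, -0.001], 0.74)]
34.15 [-0.03555403  0.27877019 -0.33474904] [-0.004 -0.002  0.    -0.001  0.002  0.001]
```

View pics/side6.png

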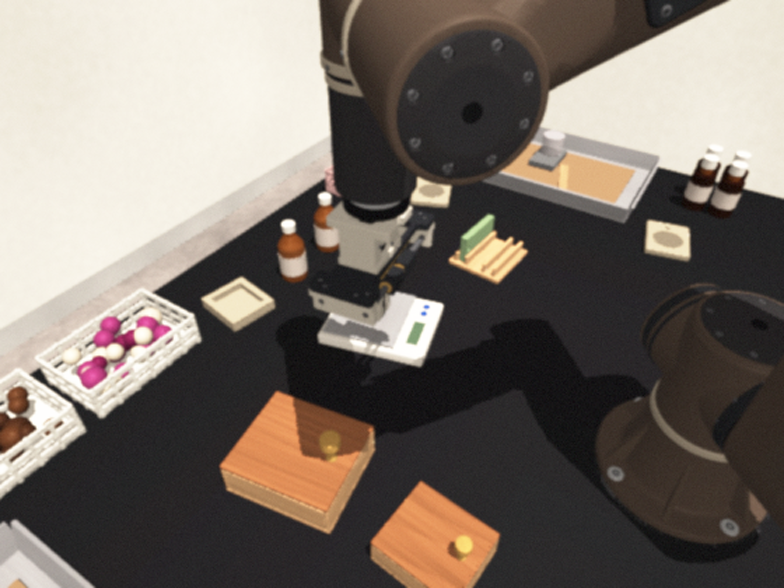

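The side view shows the lid flat on the larger box (about 300,460). The green tablet is still in the rack, the bottles and mould are where they were, and the arm is clear of everything.

```bash
python3 -c "
from station import arm
print(arm.job_done())"
```

```text
the job is handed in; nothing more can be done
None
```

I weighed the cream tablet flower side up on the scale, laid it flat in the larger box and closed the lid fully, leaving the green tablet, bottles and mould where they were; the job is handed in, but no verdict came back.

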